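# Seat the antenna feed-box cover

## Task

Seat the feed-box cover: tighten its four T-handle nuts clockwise about half a turn each, in cross order (one nut, then the one diagonally opposite, then the other two), finishing each before the next, until every red end points in to the middle of the cover and the cover sits down evenly. Do not strike or push down on the cover or its white insulator, and leave the other things where they are.

Things in the scene. Friction and masses are not known exactly. Their poses are not given: they have to be found in the camera images.
- feedbox: grey square feed box fixed to the bench, 220 x 220 mm, 58 mm high; origin under its centre, z up. It holds the cover and four T nuts at (+-72, +-72) mm; small coax sockets stick out up to 22 mm from its +x wall. Four steel lugs reach 76 mm above the bench at the middles of its sides.
- cover: loose square aluminium cover plate of the feed box, 200 x 200 x 8 mm, lying on sprung gasket pads, with a white ceramic feed-through insulator standing at its centre (42 mm wide, on a 60 mm flange; with its brass pin its top is 68 mm above the cover's underside, 133 mm above the bench at the start) and held by the four nuts; origin at the centre of its underside, 65 mm above the bench at the start; fully seated it sits about 4 mm lower (61 mm or less).
- tray: bystander: blue open tray fixed to the bench, 220 mm long (its x) by 130 mm (its y), 32 mm high; origin under its centre; on the left or the right of the feed box, a nut driver and a coupler lie in it.
- nut_a_grip (a point): black T-handle of nut A: a level bar 64 mm long, 13 mm wide, 20 mm high, on a round steel collar 30 mm across; this point is the middle of the bar, on the nut's upright axis (+72, +72 mm in the feed box's frame). Its x axis points along the bar to the RED end, z up.
- nut_a (a joint): angle of this nut in rad, growing as it turns clockwise seen from above (tightening). At 0 the red end points straight out from the middle of the cover, at 3.14 straight in to it; stop at 3.7; starts between 0.05 and 0.45. The bar starts about 105 mm above the bench and sinks 1.6 mm per rad as it tightens (5 mm in a half turn); it turns against about 0.12 N m of friction and stays where it is left.
- nut_b_grip (a point): black T-handle of nut B: a level bar 64 mm long, 13 mm wide, 20 mm high, on a round steel collar 30 mm across; this point is the middle of the bar, on the nut's upright axis (-72, +72 mm in the feed box's frame). Its x axis points along the bar to the RED end, z up.
- nut_b (a joint): angle of this nut in rad, growing as it turns clockwise seen from above (tightening). At 0 the red end points straight out from the middle of the cover, at 3.14 straight in to it; stop at 3.7; starts between 0.05 and 0.45. The bar starts about 105 mm above the bench and sinks 1.6 mm per rad as it tightens (5 mm in a half turn); it turns against about 0.12 N m of friction and stays where it is left.
- nut_c_grip (a point): black T-handle of nut C: a level bar 64 mm long, 13 mm wide, 20 mm high, on a round steel collar 30 mm across; this point is the middle of the bar, on the nut's upright axis (-72, -72 mm in the feed box's frame). Its x axis points along the bar to the RED end, z up.
- nut_c (a joint): angle of this nut in rad, growing as it turns clockwise seen from above (tightening). At 0 the red end points straight out from the middle of the cover, at 3.14 straight in to it; stop at 3.7; starts between 0.05 and 0.45. The bar starts about 105 mm above the bench and sinks 1.6 mm per rad as it tightens (5 mm in a half turn); it turns against about 0.12 N m of friction and stays where it is left.
- nut_d_grip (a point): black T-handle of nut D: a level bar 64 mm long, 13 mm wide, 20 mm high, on a round steel collar 30 mm across; this point is the middle of the bar, on the nut's upright axis (+72, -72 mm in the feed box's frame). Its x axis points along the bar to the RED end, z up.
- nut_d (a joint): angle of this nut in rad, growing as it turns clockwise seen from above (tightening). At 0 the red end points straight out from the middle of the cover, at 3.14 straight in to it; stop at 3.7; starts between 0.05 and 0.45. The bar starts about 105 mm above the bench and sinks 1.6 mm per rad as it tightens (5 mm in a half turn); it turns against about 0.12 N m of friction and stays where it is left.
- jar: bystander: small amber jar with black cap, 40 mm wide, 70 mm high, standing beside the feed box's +y side; origin under its centre
- adaptor: bystander: steel and brass coax adaptor, 28 mm wide, 73 mm high, standing beside the feed box's -y side; origin under its centre
- mic: bystander: black desk microphone block, 55 x 85 mm, 57 mm high, beside the feed box's -y side; origin under its centre
- cup: bystander: white cup, 72 mm wide, 85 mm high, beyond the feed box's socket wall; origin under its centre
- coupler: bystander: steel bar coupler with brass end, 90 x 28 x 26 mm, lying in the tray; origin under its centre
- driver: bystander: nut driver with orange handle, 147 mm long, 28 mm high, lying in the tray; origin under the middle of its handle
- wattmeter: grey watt meter fixed on the other side of the feed box from the tray, 150 x 140 mm, 100 mm high; origin under its centre

How it is judged:
By the outcome, as a careful person would: the job done as asked, in the order asked, and still so for the second after the job is handed in, with the robot touching nothing.
It also fails if it takes over 72 s, if anything falls off the work surface, if the arm or the gripper's body presses on something with over 40 N, if the wrist force passes 120 N, or if a joint passes its speed limit or range.

## Robot

A 6-joint arm with a two-finger parallel gripper is mounted at the origin on the work surface. World frame = base frame: x ahead of the robot, y to its left, z up, the work surface at z = 0. Lengths are in m, angles in degrees, forces in N, time in s.
With the tool pointing down it reaches from about 0.3 to 0.75 m from the base axis. Payload 8.5 kg.
Tool frame: the origin (TCP) lies at the very end of the fingers, on their centre line; the grasp point (between the pads) lies 19 mm behind it; z points along the fingers, y is the direction in which the jaws open and shut (so a half turn about z gives the same grasp; the last joint's range is limited). The gripper opens to 85 mm and grips with 20 to 120 N. Pads are 22 mm wide; open, the fingers measure 114 mm over their backs; the gripper's body (76 mm by 85 mm) begins 54 mm behind the grasp point. The pads swing forward as they close: fully open they stand 13 mm farther back than shut.
Start: joints at [-82.867, 21.807, 74.336, -0, 83.858, -12.336], TCP at [0.183, -0.519, 0.231] pointing down, gripper open.
Joint ranges: [-178.18, 178.18], [-50.72, 133.34], [12.68, 142.11], [-81.47, 261.47], [9.98, 163.14], [-165.26, 165.26]. Speed limits (degrees/s): [136.94, 136.94, 180, 180, 180, 180].

## Interface

Orientations are given as a 3x3 rotation matrix whose columns are the frame's x, y, z axes.
In Python, from rig import env, vision, close_job, spotter gives the robot as it stands. The module is installed in compiled form; this text tells all that it offers.
- The arm moves only by the tool jog_arm, never from a script. Its argument "plan" is a list that holds one entry, the list of rows, each a list of 6 numbers: the shift along the tool's x, y, z in units of 40 mm (1.0 is 40 mm), then the turn, a rotation vector about the tool's x, y, z in units of 0.15 rad (1.0 is 0.15 rad). A call has 1 to 10 rows; each row shifts and turns the commanded pose from where the row before left it, along the tool's axes as they then stand; what a row does not reach is not made up. A row lasts 1/10 s, in which the tool goes at most 50 mm and 8.59 degrees, less where a joint would pass 70% of its speed; a pose out of reach is approached as far as the arm can. A call with a number of a shift or a turn outside -1 to 1 is refused whole. A call with a gripper value outside its range is refused whole. "grip" is the opening, from -1 (shut) to 1 (fully open), set as the call begins (left out, the last holds). The fingers move at their own pace and stop on an object; "squeeze" is the grip in N (left out, the last holds). Time passes only in rows, so rows that do not move let the fingers close. It gives the time, the measured TCP pose, the force and the opening at its end, in the units of the state.
- env.observe(): the state, without advancing time (a new reading comes with each control period).
- vision.get_image(name): name is "scene" or "top"; returns (picture, depth): 384x512x3 uint8, red, green, blue; 384x512 float32, m along the optical axis (not along the pixel's ray), 0 where there is no reading.
- vision.camera_info(name): a dict with "fx", "fy", "cx", "cy" (pixels), "rvec" (rotation vector, rad) and "tvec" (3), from world to camera coordinates, as OpenCV has them. Camera axes: x right, y down, z forward; pixel columns grow to the right and rows downward; lengths in m; the calibration is good to about 2 mm. A picture is of the moment at which its call begins. camera_info takes no time and is no camera call.
- close_job(): hands the job in, once; it reports no verdict.
Trained networks look in the newest picture that a camera, given by its name, has taken for a name from the list of things; names that differ only in an ending like _2 or _b are one class to them, and where a whole thing is asked for, a point or a joint stands for the part that bears it (a point fixed in the world has none). Each returns a list of dicts, best first, with "score" (0 to 1); they miss things now and then, are a little off and sometimes report something else, mostly with a low value. They report only what shows in the picture. A call takes as long as a camera call.
- spotter.trace(camera, query): "pixels" (384x512 bool, what is visible of it) and "rect" ([left, top, right, bottom] in pixels, round what is visible of it).
The state is a dict: "time_s": time; "q": joint angles; "qvel": joint speeds; "joint_efforts": joint torques, N m; "position": TCP position; "tool_rot": TCP orientation; "ft_force": force on the tool from outside, world axes, zero at the start; "wrist_torque": the same for the moment, N m; "grip_width": finger opening in m.
Only numpy, scipy, OpenCV 4.12 (cv2) and the standard library are available. Lean on these libraries where they do the work, as an engineer would, in place of code of your own. Each camera call takes 0.05 s, during which the arm holds its last target.

## Working session

There is one attempt and no reset: what is moved stays moved. The work goes in short steps, Python scripts to look and compute and a tool call to move; the robot and the scene stay as the last step left them, time stands still between calls to the robot, and variables do not carry over. Pictures are saved under pics/ and viewed, and the job is handed in when it is done.

Besides the shell and the picture viewer there is one more tool, called as a command line: name --argument value ..., lists and objects as JSON in quotes. jog_arm: Moves the arm, as the interface text tells. Its arguments: {"type":"object","properties":{"plan":{"type":"array"},"grip":{"type":"number"},"squeeze":{"type":"number"}},"required":["plan"]}

```bash
mkdir -p pics; ls; python3 - <<'E'
from rig import env, vision
import cv2,numpy as np
s=env.observe(); print(s)
for n in ("scene","top"):
    im,d=vision.get_image(n); cv2.imwrite(f"pics/{n}0.png",im[:,:,::-1]); np.save(f"{n}0.npy",d); print(n,vision.camera_info(n))
E
```

```text
pics
{'time_s': 0.0, 'q': array([-8.28664937e+01,  2.18420632e+01,  7.43854745e+01,  2.94346026e-04,
        8.38613098e+01, -1.23386894e+01]), 'qvel': array([-0.09988001, -0.00917046, -0.00385105, -0.00740247, -0.05039   ,
       -0.00954907]), 'joint_efforts': array([ 1.16570784e-03, -4.48467565e+01, -2.31281215e+01, -1.84169348e-04,
        4.72344036e-03,  2.43387228e-05]), 'position': array([ 0.18327556, -0.51823712,  0.2306975 ]), 'tool_rot': array([[ 9.42803585e-01,  3.33348714e-01, -1.87498079e-04],
       [ 3.33348597e-01, -9.42802388e-01,  1.53931293e-03],
       [ 3.36354348e-04, -1.51377197e-03, -9.99998798e-01]]), 'ft_force': array([-0.67916597,  0.03214243,  0.37603464]), 'wrist_torque': array([ 0.05159701, -0.04431117, -0.021211  ]), 'grip_width': 0.08515534743494152}
scene {'fx': 398.2935919539812, 'fy': 398.2935919539812, 'cx': 258.3609357579555, 'cy': 194.57320096791634, 'rvec': array([ 1.67038711,  1.99357106, -0.72516005]), 'tvec': array([ 0.10939394, -0.36573727,  1.64791853])}
top {'fx': 415.7648140094141, 'fy': 415.7648140094141, 'cx': 252.1442591601958, 'cy': 191.89229919429036, 'rvec': array([ 2.16100337, -2.1407915 ,  0.16413374]), 'tvec': array([-2.26090061e-04,  6.10697987e-01,  1.22087329e+00])}
```

View pics/scene0.png

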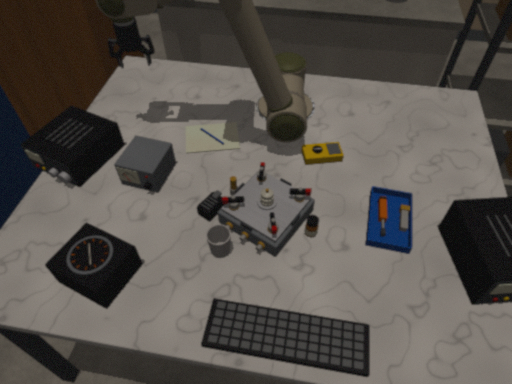

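View pics/top0.png

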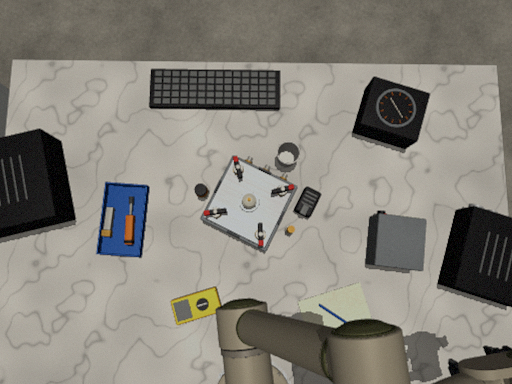

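```bash
cat > h.py <<'E'
import numpy as np, cv2
from rig import env, vision, spotter
def cam(n):
    c=vision.camera_info(n); K=np.array([[c['fx'],0,c['cx']],[0,c['fy'],c['cy']],[0,0,1]]); R=cv2.Rodrigues(np.array(c['rvec']))[0]; return K,R,np.array(c['tvec'])
def deproj_z(n,px,z):
    K,R,t=cam(n); px=np.atleast_2d(px).astype(float)
    r=(np.linalg.inv(K)@np.c_[px,np.ones(len(px))].T).T@R; c=-R.T@t
    s=(z-c[2])/r[:,2]; return c+r*s[:,None]
def deproj_d(n,px,d):
    K,R,t=cam(n); px=np.atleast_2d(px).astype(float)
    p=(np.linalg.inv(K)@np.c_[px,np.ones(len(px))].T).T*np.asarray(d)[:,None]; return (p-t)@R
def proj(n,P):
    K,R,t=cam(n); p=(np.atleast_2d(P)@R.T+t)@K.T; return p[:,:2]/p[:,2:]
E
python3 - <<'E'
from h import *
d=np.load('top0.npy'); im=cv2.imread('pics/top0.png')
for q in ["cover","feedbox","nut_a_grip","jar","adaptor","mic","cup"]:
    for r in spotter.trace("top",q)[:5]:
        m=r["pixels"]; v,u=np.nonzero(m)
        ok=d[v,u]>0; P=deproj_d("top",np.c_[u,v][ok],d[v,u][ok])
        print(q,round(r["score"],2),r["rect"],m.sum(),P.mean(0).round(3),P[:,2].max().round(3))
        if q in("cover","feedbox"):
            hi=P[np.abs(P[:,2]-0.073)<0.006]; print(len(hi),cv2.minAreaRect(hi[:,:2].astype(np.float32)))
c=im[145:260,190:335]; cv2.imwrite("pics/z0.png",cv2.resize(c,None,fx=5.2,fy=5.2,interpolation=cv2.INTER_CUBIC))
E
```

```text
cover 0.77 [203.5, 163.8, 290.2, 243.7] 3921 [0.577 0.015 0.077] 0.135
3494 ((0.5786190032958984, 0.014754176139831543), (0.2002267688512802, 0.19966450333595276), 64.02149963378906)
cover 0.58 [366.4, 209.0, 426.6, 272.0] 3000 [ 0.466 -0.41   0.094] 0.109
57 ((0.4711362421512604, -0.3515174388885498), (0.004339265637099743, 0.14643849432468414), 84.02286529541016)
feedbox 0.66 [198.9, 156.5, 296.5, 252.7] 1458 [0.583 0.013 0.08 ] 0.125
173 ((0.5785377025604248, 0.014074504375457764), (0.21446824073791504, 0.21601803600788116), 63.68577575683594)
nut_a_grip 0.56 [292.2, 186.3, 319.3, 219.5] 544 [ 0.583 -0.161  0.044] 0.065
nut_a_grip 0.54 [231.9, 156.4, 243.2, 178.8] 121 [0.676 0.05  0.11 ] 0.123
jar 0.7 [197.8, 186.6, 209.0, 199.9] 149 [0.611 0.156 0.06 ] 0.076
mic 0.57 [294.3, 184.9, 318.3, 218.4] 488 [ 0.583 -0.162  0.047] 0.065
cup 0.86 [277.7, 141.8, 303.1, 166.2] 459 [ 0.734 -0.105  0.042] 0.091
```

View pics/z0.png

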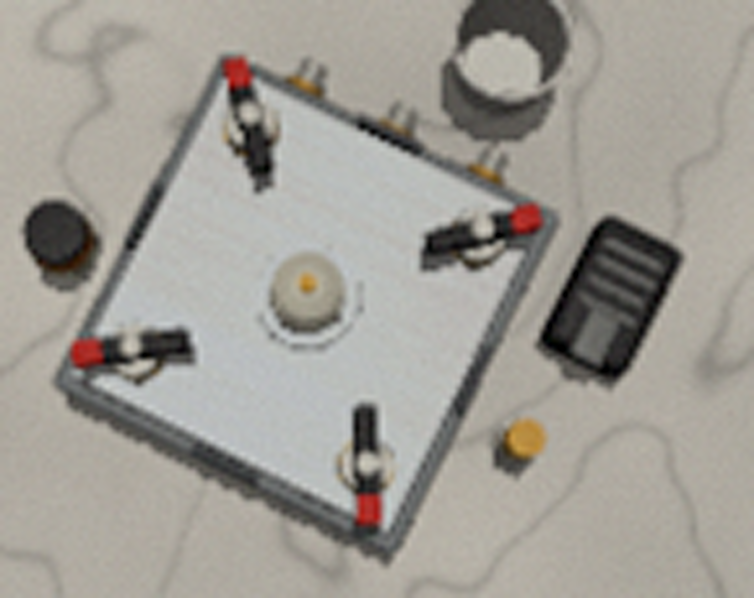

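```bash
cat > meas.py <<'E'
from h import *
def nuts(im,d,ctr,yaw,zs=(.105,)*4,cam_="top"):
    h=cv2.cvtColor(im,cv2.COLOR_RGB2HSV); H,S,V=[h[...,i].astype(int) for i in range(3)]
    red=((H<10)|(H>170))&(S>150)&(V>80)
    out=[]
    for k,(sx,sy) in enumerate([(1,1),(-1,1),(-1,-1),(1,-1)]):
        c,s=np.cos(yaw),np.sin(yaw)
        p=np.array(ctr)+np.array([[c,-s],[s,c]])@(np.array([sx,sy])*.072)
        v,u=np.nonzero(red); P=deproj_z(cam_,np.c_[u,v],zs[k]+.01)[:,:2]
        n=np.linalg.norm(P-p,axis=1)<.05
        rc=P[n].mean(0); a=np.arctan2(*(rc-p)[::-1]); rad=np.arctan2(*(p-np.array(ctr))[::-1])
        # black bar PCA
        v,u=np.nonzero(((V<75)|red)); Pb=deproj_z(cam_,np.c_[u,v],zs[k]+.01)[:,:2]
        nb=np.linalg.norm(Pb-p,axis=1)<.04; 
        B=Pb[nb]; m=B.mean(0); w,E=np.linalg.eigh(np.cov((B-m).T)); e=E[:,1]; 
        if e@(rc-p)<0:e=-e
        a2=np.arctan2(e[1],e[0])
        out.append((p,np.degrees(a),np.degrees(a2),(rad-a)%(2*np.pi),(rad-a2)%(2*np.pi),n.sum(),np.linalg.norm(rc-p),m-p))
    return out
def show(o):
    for k,x in zip("ABCD",o): print(k,x[0].round(4),"ang red %.1f pca %.1f nut red %.2f pca %.2f n %d r %.3f"%x[1:7],x[7].round(4))
E
python3 - <<'E'
from meas import *
im=cv2.imread('pics/top0.png')[:,:,::-1].copy(); d=np.load('top0.npy')
ctr=(.5786,.01475);yaw=np.radians(-26)
show(nuts(im,d,ctr,yaw))
# heights around nuts
for k,x in zip("ABCD",nuts(im,d,ctr,yaw)):
    u,v=proj("top",[*x[0],.115])[0].round().astype(int); 
    vv,uu=np.mgrid[v-6:v+7,u-6:u+7]; P=deproj_d("top",np.c_[uu.ravel(),vv.ravel()],d[vv,uu].ravel())
    if k in"AC":print((P[:,2].reshape(13,13)*1000).round().astype(int))
    print(k,u,v)
# overlay
J=im[:,:,::-1].copy()
J=cv2.resize(J[145:260,190:335],None,fx=5.2,fy=5.2,interpolation=cv2.INTER_CUBIC)
def pt(P):
    q=(proj("top",P)[0]-[190,145]+.5)*5.2-.5; return tuple(int(round(a)) for a in q)
c,s=np.cos(yaw),np.sin(yaw);R=np.array([[c,-s],[s,c]])
cs=[[*(np.array(ctr)+R@np.array(q)),.073] for q in [(.1,.1),(-.1,.1),(-.1,-.1),(.1,-.1)]]
for i in range(4): cv2.line(J,pt(cs[i]),pt(cs[(i+1)%4]),(0,255,0),1)
for x in nuts(im,d,ctr,yaw):
    p=x[0];a=np.radians(x[2]);e=np.array([np.cos(a),np.sin(a)])*.032
    cv2.line(J,pt([*(p-e),.115]),pt([*(p+e),.115]),(0,255,255),1); cv2.circle(J,pt([*p,.115]),3,(255,0,255),-1)
cv2.imwrite("pics/ov0.png",J)
E
```

```text
A [0.6749 0.0479] ang red 20.9 pca 14.8 nut red 6.25 pca 0.07 n 23 r 0.024 [-0.0049  0.0019]
B [0.5454 0.111 ] ang red 103.5 pca 96.6 nut red 0.10 pca 0.22 n 27 r 0.025 [-0.0041  0.0009]
C [ 0.4823 -0.0184] ang red -179.7 pca -178.5 nut red 0.33 pca 0.31 n 23 r 0.026 [-0.0077  0.0021]
D [ 0.6118 -0.0815] ang red -78.1 pca -72.7 nut red 0.12 pca 0.03 n 26 r 0.024 [-0.0044  0.0009]
[[ 60  72 122 115 120 118 119  77  74  62  58  60  55]
 [ 70  71 117 116 117 117 116  73  74  72  71  60  62]
 [ 72  75  99 117 116 115 120  74  69  73  75  71  70]
 [ 79  74  72 116 120 116 118 116  74  74  75  75  73]
 [ 73  73  72 114 114 121 123 115  98  96  77  76  76]
 [ 79  73  98 101 120 122 121 125  93  97  94  76  75]
 [ 80  72  98  96 119 117 123 119 116  99  97  74  74]
 [ 74  73  98  99 115 119 125 123 115 101  98  73  76]
 [ 73 103 100  97 113 116 119 116 118  97  97  94  73]
 [ 78  80  98  99  95 118 120 118 117 100  96  88  75]
 [ 73  76  99 106  94 113 115 119 117 119  94  78  77]
 [ 73  70  90  98  99 117 120 115 118 116  90  77  74]
 [ 78  75  75  88  96 107 117 116 118 116  79  72  76]]
A
[... 223 characters left out ...]
 [  76   75   71   97  104  117  118  116  117   92   96   77   77]
 [  76   75   98   94   99  118  119  117  119   97   99   78   74]
 [  71   74   97   99   95  116  121  118  120   97   97   96   73]
 [  74   78   95   99   94  124  122  125  122   95   95   95   73]
 [  73 1296   95  103   96  121  124  121  123   96   94   99   72]
 [  73   79   94   99  100  119  120  119  115   97  100   98   74]
 [  73   77   97  101   96  113  114  122  114   99   98   74   74]
 [  73   69   75   98  101  111  117  118  114   95   99   75   71]
 [  73   74   77   79   95  113  117  117  114  114   75   75   76]
 [  74 1296   68   77   72  116  117  119  117  112   76   72   76]]
C 260 233
D 283 188
```

View pics/ov0.png

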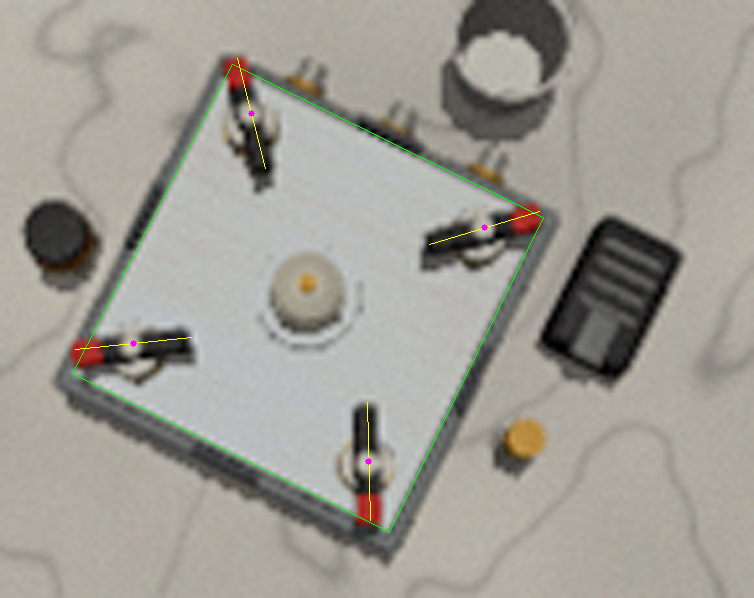

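```bash
cat >> meas.py <<'E'
def bars(im,d,ctr,yaw,zt=.117,names="ABCD"):
    h=cv2.cvtColor(im,cv2.COLOR_RGB2HSV); H,S,V=[h[...,i].astype(int) for i in range(3)]
    red=((H<10)|(H>170))&(S>130)&(V>70)
    vv,uu=np.mgrid[0:384,0:512]; px=np.c_[uu.ravel(),vv.ravel()]
    P=deproj_d("top",px,d.ravel()); Q=deproj_z("top",px,zt)[:,:2]
    c,s=np.cos(yaw),np.sin(yaw)
    for k,(sx,sy) in zip("ABCD",[(1,1),(-1,1),(-1,-1),(1,-1)]):
        if k not in names: continue
        p=np.array(ctr)+np.array([[c,-s],[s,c]])@(np.array([sx,sy])*.072)
        n=(np.linalg.norm(Q-p,axis=1)<.042)&(P[:,2]>zt-.012)&(P[:,2]<.135)
        B=Q[n]; 
        if n.sum()<20: print(k,"few",n.sum()); continue
        m=B.mean(0); w,E=np.linalg.eigh(np.cov((B-m).T)); e=E[:,1]
        nr=n&red.ravel(); rc=Q[nr].mean(0) if nr.sum() else m
        if e@(rc-p)<0:e=-e
        a=np.arctan2(e[1],e[0]); rad=np.arctan2(*(p-np.array(ctr))[::-1])
        print(k,"axis",p.round(4),"mid",m.round(4),"ang %.1f nut %.3f redang %.1f n %d/%d len %.3f z %.4f"%(np.degrees(a),(rad-a+1)%(2*np.pi)-1,np.degrees(np.arctan2(*(rc-m)[::-1])),n.sum(),nr.sum(),np.sqrt(12*w[1]),np.median(P[n,2])))
E
python3 - <<'E'
from meas import *
im=cv2.imread('pics/top0.png')[:,:,::-1].copy(); d=np.load('top0.npy')
bars(im,d,(.5786,.01475),np.radians(-26))
P=deproj_d("top",np.argwhere(np.ones((384,512)))[:,::-1],d.ravel())
n=(abs(P[:,2]-.073)<.006)&(np.linalg.norm(P[:,:2]-[.5786,.0147],axis=1)<.14)
print(np.median(P[n,2]))
n=(abs(P[:,2])<.01)&(np.linalg.norm(P[:,:2]-[.5786,.0147],axis=1)<.3); print(np.median(P[n,2]))
E
```

```text
A axis [0.6749 0.0479] mid [0.6746 0.0485] ang 16.2 nut 0.049 redang 18.7 n 106/24 len 0.067 z 0.1166
B axis [0.5454 0.111 ] mid [0.5443 0.1115] ang 97.9 nut 0.193 redang 99.2 n 112/27 len 0.066 z 0.1165
C axis [ 0.4823 -0.0184] mid [ 0.4811 -0.0185] ang -176.6 nut 0.273 redang -179.7 n 108/24 len 0.068 z 0.1168
D axis [ 0.6118 -0.0815] mid [ 0.6113 -0.0818] ang -75.0 nut 0.069 redang -76.4 n 110/26 len 0.065 z 0.1166
0.07410337233247445
0.0011073130619239165
```

```bash
cat > plan.py <<'E'
from h import *
from scipy.spatial.transform import Rotation as Ro
import sys,json
def rows(tp,psi,n,p=None,R=None,dirn=0,sink=0):
    s=env.observe(); p=s["position"].copy() if p is None else p; R=s["tool_rot"].copy() if R is None else R
    a=np.radians(psi); RT=np.array([[np.cos(a),np.sin(a),0],[np.sin(a),-np.cos(a),0],[0,0,-1]])
    cur=np.degrees(np.arctan2(R[1,0],R[0,0])); dz=-((psi-cur+180)%360-180)
    if dirn>0 and dz<-20: dz+=360
    if dirn<0 and dz>20: dz-=360
    p0=p.copy(); out=[]
    tilt=Ro.from_matrix(RT.T@R@Ro.from_euler('z',dz,degrees=True).as_matrix()).as_rotvec() # small
    for i in range(1,n+1):
        f=i/n; want=p0+(np.array(tp)-p0)*f
        sh=np.round(R.T@(want-p)/.04,2); p=p+R@(sh*.04)
        c=np.degrees(np.arctan2(R[1,0],R[0,0])); goal=cur-dz*f; r=-((goal-c+180)%360-180)
        rv=np.round(np.array([0,0,np.radians(r)])/.15,2)
        if i==n:
            e=Ro.from_matrix(R.T@RT).as_rotvec()/.15; rv=np.round(e,2)
        R=R@Ro.from_rotvec(rv*.15).as_matrix()
        out.append([*sh.tolist(),*rv.tolist()])
    print("from",s["position"].round(4),"psi %.1f turn %.1f q6 %.1f t %.2f"%(cur,dz,s["q"][5],s["time_s"]))
    m=np.abs(np.array(out)).max(0); print("max",m)
    for i in range(0,n,10): print(json.dumps([[0.0 if v==0 else v for v in r] for r in out[i:i+10]]))
    print("end",p.round(4),np.degrees(np.arctan2(R[1,0],R[0,0])).round(1))
    return p,R
if __name__=="__main__":
    x,y,z,psi,n=map(float,sys.argv[1:6]); rows([x,y,z],psi,int(n),dirn=int(sys.argv[6]) if len(sys.argv)>6 else 0)
E
python3 plan.py .6115 -.0816 .20 105 18
```

```text
from [ 0.1833 -0.5185  0.2313] psi 19.5 turn -85.5 q6 -12.3 t 0.45
max [0.85 0.69 0.05 0.   0.   0.56]
[[0.76, -0.37, 0.04, 0.0, 0.0, -0.55], [0.79, -0.31, 0.05, 0.0, 0.0, -0.56], [0.82, -0.25, 0.04, 0.0, 0.0, -0.55], [0.83, -0.17, 0.04, 0.0, 0.0, -0.55], [0.84, -0.11, 0.05, 0.0, 0.0, -0.55], [0.85, -0.03, 0.04, 0.0, 0.0, -0.56], [0.85, 0.04, 0.04, 0.0, 0.0, -0.55], [0.84, 0.1, 0.05, 0.0, 0.0, -0.55], [0.84, 0.18, 0.04, 0.0, 0.0, -0.56], [0.81, 0.24, 0.04, 0.0, 0.0, -0.55]]
[[0.79, 0.31, 0.05, 0.0, 0.0, -0.55], [0.76, 0.38, 0.04, 0.0, 0.0, -0.55], [0.73, 0.43, 0.05, 0.0, 0.0, -0.56], [0.69, 0.5, 0.04, 0.0, 0.0, -0.55], [0.65, 0.55, 0.04, 0.0, 0.0, -0.55], [0.6, 0.6, 0.05, 0.0, 0.0, -0.56], [0.55, 0.65, 0.04, 0.0, 0.0, -0.55], [0.49, 0.69, 0.04, 0.0, 0.0, -0.55]]
end [ 0.6113 -0.0815  0.2001] 105.0
```

jog_arm --plan '[[[0.76, -0.37, 0.04, 0, 0, -0.55], [0.79, -0.31, 0.05, 0, 0, -0.56], [0.82, -0.25, 0.04, 0, 0, -0.55], [0.83, -0.17, 0.04, 0, 0, -0.55], [0.84, -0.11, 0.05, 0, 0, -0.55], [0.85, -0.03, 0.04, 0, 0, -0.56], [0.85, 0.04, 0.04, 0, 0, -0.55], [0.84, 0.1, 0.05, 0, 0, -0.55], [0.84, 0.18, 0.04, 0, 0, -0.56], [0.81, 0.24, 0.04, 0, 0, -0.55]]]' --grip 1

```text
time_s: 1.45
position: [0.422, -0.2746, 0.2142]
tool_rot: [[0.388, 0.922, 0.0], [0.922, -0.388, -0.0], [-0.0, 0.0, -1.0]]
ft_force: [0.0, 0.3, 0.1]
grip_width: 0.0857
```

jog_arm --plan '[[[0.79, 0.31, 0.05, 0, 0, -0.55], [0.76, 0.38, 0.04, 0, 0, -0.55], [0.73, 0.43, 0.05, 0, 0, -0.56], [0.69, 0.5, 0.04, 0, 0, -0.55], [0.65, 0.55, 0.04, 0, 0, -0.55], [0.6, 0.6, 0.05, 0, 0, -0.56], [0.55, 0.65, 0.04, 0, 0, -0.55], [0.49, 0.69, 0.04, 0, 0, -0.55], [0, 0, 0, 0, 0, 0]]]'

```text
time_s: 2.35
position: [0.613, -0.0787, 0.1994]
tool_rot: [[-0.264, 0.965, -0.0], [0.965, 0.264, 0.001], [0.001, 0.0, -1.0]]
ft_force: [0.3, -1.3, -0.3]
grip_width: 0.0852
```

```bash
python3 plan.py .6115 -.0816 .098 105 5; python3 - <<'E'
from meas import *
im,d=vision.get_image("top"); cv2.imwrite("pics/t1.png",cv2.resize(im[100:300,150:400,::-1],None,fx=3,fy=3)); print(env.observe()["q"].round(1))
im,d=vision.get_image("scene"); cv2.imwrite("pics/s1.png",cv2.resize(im[120:290,170:350,::-1],None,fx=3.5,fy=3.5))
E
```

```text
from [ 0.613  -0.0787  0.1994] psi 105.3 turn 0.3 q6 -33.6 t 2.35
max [0.02 0.02 0.51 0.   0.01 0.01]
[[-0.01, -0.01, 0.51, 0.0, 0.0, 0.01], [-0.01, -0.01, 0.5, 0.0, 0.0, 0.0], [-0.02, -0.01, 0.51, 0.0, 0.0, 0.01], [-0.01, -0.02, 0.51, 0.0, 0.0, 0.01], [-0.01, -0.01, 0.5, 0.0, -0.01, 0.01]]
end [ 0.6113 -0.0815  0.0982] 105.0
[-18.4  29.9  66.   -0.   84.1 -33.6]
```

View pics/s1.png

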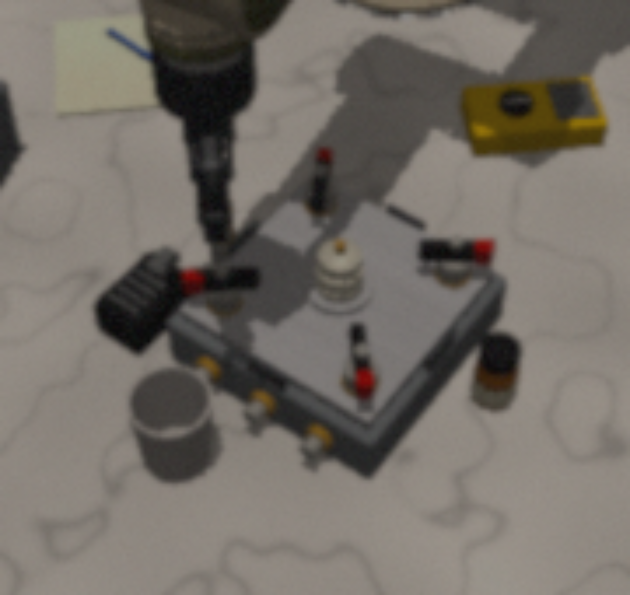

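```bash
python3 plan.py .6115 -.0816 .098 105 5
```

```text
from [ 0.6114 -0.0811  0.1998] psi 105.0 turn 0.0 q6 -33.5 t 2.45
max [0.01 0.   0.51 0.   0.   0.  ]
[[0.0, 0.0, 0.51, 0.0, 0.0, 0.0], [0.0, 0.0, 0.51, 0.0, 0.0, 0.0], [-0.01, 0.0, 0.51, 0.0, 0.0, 0.0], [0.0, 0.0, 0.51, 0.0, 0.0, 0.0], [0.0, 0.0, 0.5, 0.0, 0.0, 0.0]]
end [ 0.6114 -0.0815  0.0982] 105.0
```

jog_arm --plan '[[[0, 0, 0.5, 0, 0, 0], [0, 0, 0.5, 0, 0, 0], [0, 0, 0.5, 0, 0, 0], [0, 0, 0.5, 0, 0, 0], [0, 0, 0.3, 0, 0, 0], [0, 0, 0.2, 0, 0, 0], [0, 0, 0.05, 0, 0, 0], [0, 0, 0, 0, 0, 0]]]'

```text
time_s: 3.25
position: [0.6114, -0.0818, 0.0986]
tool_rot: [[-0.258, 0.966, 0.001], [0.966, 0.258, -0.0], [-0.0, 0.001, -1.0]]
ft_force: [-0.6, 0.4, -0.4]
grip_width: 0.0854
```

jog_arm --plan '[[[0, 0, 0, 0, 0, 0], [0, 0, 0, 0, 0, 0], [0, 0, 0, 0, 0, 0], [0, 0, 0, 0, 0, 0], [0, 0, 0, 0, 0, 0], [0, 0, 0, 0, 0, 0]]]' --grip -1 --squeeze 40

```text
time_s: 3.85
position: [0.6104, -0.0817, 0.0984]
tool_rot: [[-0.259, 0.966, -0.002], [0.966, 0.259, -0.0], [0.0, -0.002, -1.0]]
ft_force: [-5.9, -1.9, 3.6]
grip_width: 0.0117
```

jog_arm --plan '[[[0, -0.03, 0, 0, 0, 0.3], [0, 0, 0.005, 0, 0, 0.8], [0, 0, 0.005, 0, 0, 0.8], [0, 0, 0.005, 0, 0, 0.8], [0, 0, 0.005, 0, 0, 0.8]]]'

```text
time_s: 4.35
position: [0.6092, -0.082, 0.0977]
tool_rot: [[0.265, 0.964, -0.002], [0.964, -0.265, -0.0], [-0.001, -0.002, -1.0]]
ft_force: [-6.4, -1.2, 5.6]
grip_width: 0.0121
```

jog_arm --plan '[[[0, -0.03, 0.003, 0, 0, 0.9], [0, 0, 0.005, 0, 0, 0.9], [0, 0, 0.005, 0, 0, 0.9], [0, 0, 0.005, 0, 0, 0.9], [0, 0, 0.005, 0, 0, 0.9], [0, 0, 0.005, 0, 0, 0.9], [0, 0, 0.005, 0, 0, 0.9]]]'

```text
time_s: 5.05
position: [0.6076, -0.0809, 0.0962]
tool_rot: [[0.937, 0.35, -0.004], [0.35, -0.937, 0.001], [-0.003, -0.002, -1.0]]
ft_force: [-7.5, 2.8, 5.8]
grip_width: 0.0119
```

jog_arm --plan '[[[0, 0, 0, 0, 0, 0], [0, 0, 0, 0, 0, 0], [0, 0, 0, 0, 0, 0]]]' --grip -0.4

```text
time_s: 5.35
position: [0.6092, -0.0817, 0.096]
tool_rot: [[0.935, 0.356, 0.0], [0.356, -0.935, -0.0], [0.0, 0.0, -1.0]]
ft_force: [-0.1, 0.0, -0.8]
grip_width: 0.0255
```

```bash
python3 - <<'E'
from meas import *
im,d=vision.get_image("top"); cv2.imwrite("pics/t2.png",cv2.resize(im[100:300,150:400,::-1],None,fx=3,fy=3))
s=env.observe();print(s["position"],s["ft_force"],s["grip_width"],s["q"],s["time_s"])
E
```

```text
[ 0.6091652  -0.08165037  0.09600761] [-1.036666    0.26694926 -0.76252883] 0.025456060337280983 [-1.86552099e+01  3.50471787e+01  7.48626024e+01 -1.26797613e-03
  7.00700594e+01  5.05196420e+01] 5.4
```

View pics/t2.png

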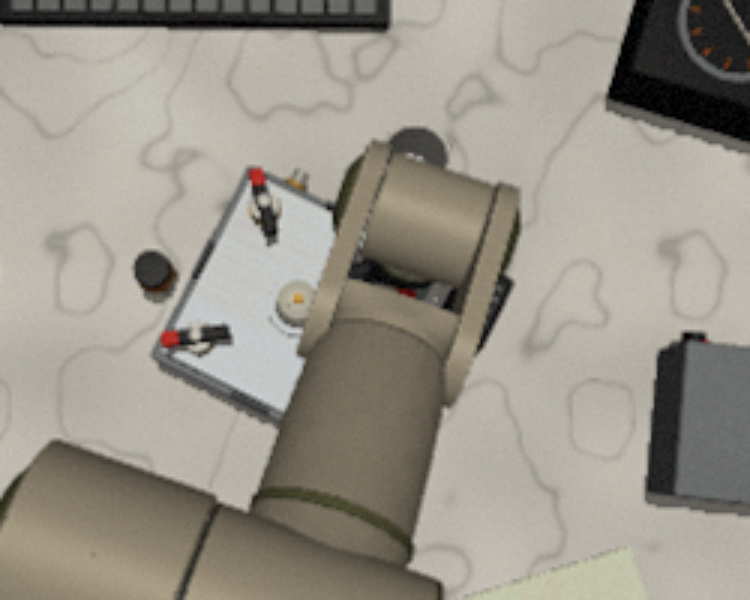

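jog_arm --plan '[[[0.03, -0.03, 0, 0, 0, 0], [0, 0, 0, 0, 0, 0]]]'

```text
time_s: 5.6
position: [0.6098, -0.0798, 0.096]
tool_rot: [[0.935, 0.355, 0.0], [0.355, -0.935, 0.0], [0.0, 0.0, -1.0]]
ft_force: [0.9, -0.3, 0.7]
grip_width: 0.0254
```

jog_arm --plan '[[[0, 0, 0, 0, 0, 0], [0, 0, 0, 0, 0, 0], [0, 0, 0, 0, 0, 0]]]' --grip -1

```text
time_s: 5.9
position: [0.6097, -0.0797, 0.0961]
tool_rot: [[0.935, 0.354, -0.0], [0.354, -0.935, 0.0], [0.0, -0.0, -1.0]]
ft_force: [-0.7, 1.4, 2.1]
grip_width: 0.0118
```

jog_arm --plan '[[[0, 0, 0.005, 0, 0, 0.9], [0, 0, 0.005, 0, 0, 0.9], [0, 0, 0.005, 0, 0, 0.9], [0, 0, 0.005, 0, 0, 0.9], [0, 0, 0.005, 0, 0, 0.9], [0, 0, 0.005, 0, 0, 0.9], [0, 0, 0.005, 0, 0, 0.9], [0, 0, 0.005, 0, 0, 0.9], [0, 0, 0.005, 0, 0, 0.9], [0, 0, 0.005, 0, 0, 0.9]]]'

```text
time_s: 6.9
position: [0.6095, -0.08, 0.0941]
tool_rot: [[0.546, -0.838, -0.001], [-0.838, -0.546, -0.0], [-0.0, 0.001, -1.0]]
ft_force: [-1.8, 0.5, 1.6]
grip_width: 0.0119
```

jog_arm --plan '[[[0, 0, 0.005, 0, 0, 0.9], [0, 0, 0.005, 0, 0, 0.77], [0, 0, 0, 0, 0, 0], [0, 0, 0, 0, 0, 0]]]'

```text
time_s: 7.3
position: [0.6095, -0.08, 0.0937]
tool_rot: [[0.329, -0.944, -0.001], [-0.944, -0.329, -0.0], [-0.0, 0.001, -1.0]]
ft_force: [-1.9, -0.0, 1.6]
grip_width: 0.0119
```

jog_arm --plan '[[[0, 0, 0, 0, 0, 0], [0, 0, 0, 0, 0, 0], [0, 0, -0.3, 0, 0, 0], [0, 0, -0.8, 0, 0, 0], [0, 0, -0.9, 0, 0, 0]]]' --grip 1

```text
time_s: 7.8
position: [0.6094, -0.0799, 0.1747]
tool_rot: [[0.327, -0.945, -0.001], [-0.945, -0.327, 0.0], [-0.001, 0.001, -1.0]]
ft_force: [-0.1, -0.3, 0.2]
grip_width: 0.0832
```

```bash
python3 plan.py .5434 .1128 .18 97.5 23 -1
```

```text
from [ 0.6094 -0.0799  0.1747] psi -70.9 turn -168.4 q6 142.4 t 7.80
max [0.22 0.22 0.01 0.01 0.   0.86]
[[-0.22, 0.0, -0.01, 0.0, 0.0, -0.85], [-0.22, -0.03, 0.0, 0.0, 0.0, -0.85], [-0.22, -0.06, -0.01, 0.0, 0.0, -0.86], [-0.2, -0.08, 0.0, 0.0, 0.0, -0.85], [-0.19, -0.11, -0.01, 0.0, 0.0, -0.85], [-0.18, -0.13, 0.0, 0.0, 0.0, -0.85], [-0.16, -0.16, -0.01, 0.0, 0.0, -0.85], [-0.14, -0.17, -0.01, 0.0, 0.0, -0.86], [-0.11, -0.19, 0.0, 0.0, 0.0, -0.85], [-0.09, -0.2, -0.01, 0.0, 0.0, -0.85]]
[[-0.07, -0.21, 0.0, 0.0, 0.0, -0.85], [-0.03, -0.22, -0.01, 0.0, 0.0, -0.85], [-0.01, -0.22, 0.0, 0.0, 0.0, -0.86], [0.02, -0.22, -0.01, 0.0, 0.0, -0.85], [0.05, -0.22, 0.0, 0.0, 0.0, -0.85], [0.08, -0.21, -0.01, 0.0, 0.0, -0.85], [0.1, -0.19, -0.01, 0.0, 0.0, -0.85], [0.12, -0.19, 0.0, 0.0, 0.0, -0.86], [0.15, -0.16, -0.01, 0.0, 0.0, -0.85], [0.17, -0.15, 0.0, 0.0, 0.0, -0.85]]
[[0.18, -0.12, -0.01, 0.0, 0.0, -0.85], [0.2, -0.09, 0.0, 0.0, 0.0, -0.85], [0.21, -0.07, -0.01, -0.01, 0.0, -0.86]]
end [0.5436 0.1127 0.18  ] 97.5
```

jog_arm --plan '[[[-0.22, 0, -0.01, 0, 0, -0.85], [-0.22, -0.03, 0, 0, 0, -0.85], [-0.22, -0.06, -0.01, 0, 0, -0.86], [-0.2, -0.08, 0, 0, 0, -0.85], [-0.19, -0.11, -0.01, 0, 0, -0.85], [-0.18, -0.13, 0, 0, 0, -0.85], [-0.16, -0.16, -0.01, 0, 0, -0.85], [-0.14, -0.17, -0.01, 0, 0, -0.86], [-0.11, -0.19, 0, 0, 0, -0.85], [-0.09, -0.2, -0.01, 0, 0, -0.85]]]'

```text
time_s: 8.8
position: [0.5813, 0.0041, 0.177]
tool_rot: [[0.999, 0.046, 0.001], [0.046, -0.999, -0.0], [0.001, 0.0, -1.0]]
ft_force: [-0.0, -0.3, -0.4]
grip_width: 0.0856
```

jog_arm --plan '[[[-0.07, -0.21, 0, 0, 0, -0.85], [-0.03, -0.22, -0.01, 0, 0, -0.85], [-0.01, -0.22, 0, 0, 0, -0.86], [0.02, -0.22, -0.01, 0, 0, -0.85], [0.05, -0.22, 0, 0, 0, -0.85], [0.08, -0.21, -0.01, 0, 0, -0.85], [0.1, -0.19, -0.01, 0, 0, -0.85], [0.12, -0.19, 0, 0, 0, -0.86], [0.15, -0.16, -0.01, 0, 0, -0.85], [0.17, -0.15, 0, 0, 0, -0.85]]]'

```text
time_s: 9.8
position: [0.5523, 0.088, 0.179]
tool_rot: [[0.245, 0.97, 0.001], [0.97, -0.245, -0.0], [0.0, 0.001, -1.0]]
ft_force: [-0.3, -0.7, -0.9]
grip_width: 0.0854
```

jog_arm --plan '[[[0.18, -0.12, -0.01, 0, 0, -0.85], [0.2, -0.09, 0, 0, 0, -0.85], [0.21, -0.07, -0.01, 0, 0, -0.86], [0, 0, 0, 0, 0, 0], [0, 0, 0, 0, 0, 0]]]'

```text
time_s: 10.3
position: [0.5442, 0.1125, 0.1794]
tool_rot: [[-0.128, 0.992, 0.001], [0.992, 0.128, -0.0], [-0.0, 0.001, -1.0]]
ft_force: [0.2, -1.3, 0.2]
grip_width: 0.0851
```

```bash
python3 - <<'E'
from meas import *
im,d=vision.get_image("top"); cv2.imwrite("pics/t3.png",cv2.resize(im[145:260,190:335,::-1],None,fx=5.2,fy=5.2,interpolation=2))
bars(im,d,(.5786,.01475),np.radians(-26),.115)
E
python3 plan.py .5434 .1128 .098 97.5 5
```

```text
A axis [0.6749 0.0479] mid [0.6751 0.0485] ang 16.3 nut 0.047 redang 18.3 n 105/25 len 0.068 z 0.1169
B few 0
C axis [ 0.4823 -0.0184] mid [ 0.4813 -0.0186] ang -176.7 nut 0.274 redang -179.7 n 110/24 len 0.067 z 0.1166
D axis [ 0.6118 -0.0815] mid [ 0.6106 -0.0799] ang 109.0 nut 3.142 redang 112.5 n 109/23 len 0.064 z 0.1125
from [0.5442 0.1124 0.1792] psi 97.3 turn -0.2 q6 -7.9 t 10.35
max [0.01 0.01 0.41 0.   0.   0.01]
[[0.0, 0.0, 0.41, 0.0, 0.0, 0.0], [0.01, -0.01, 0.4, 0.0, 0.0, -0.01], [0.0, 0.0, 0.41, 0.0, 0.0, 0.0], [0.0, -0.01, 0.4, 0.0, 0.0, 0.0], [0.0, 0.0, 0.41, 0.0, 0.0, -0.01]]
end [0.5434 0.1126 0.098 ] 97.5
```

View pics/t3.png

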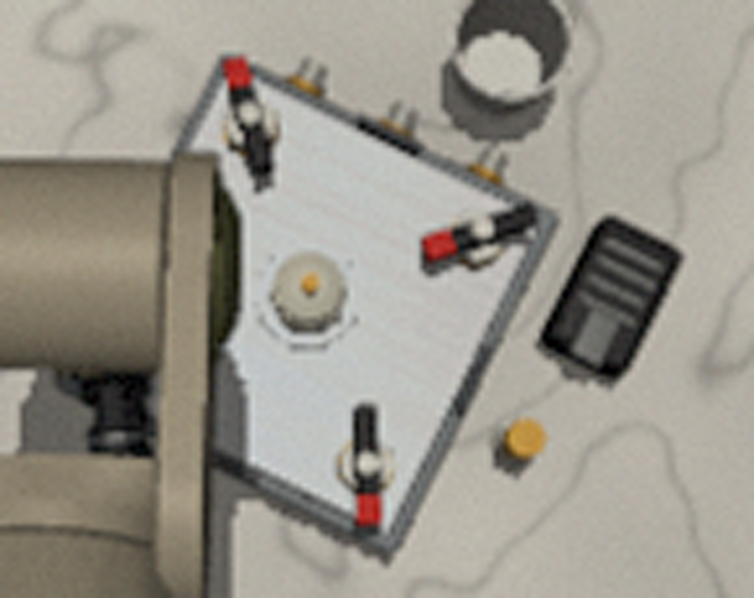

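jog_arm --plan '[[[0.01, -0.01, 0.5, 0, 0, -0.02], [0, 0, 0.5, 0, 0, 0], [0, 0, 0.5, 0, 0, 0], [0, 0, 0.3, 0, 0, 0], [0, 0, 0.2, 0, 0, 0], [0, 0, 0.02, 0, 0, 0], [0, 0, 0, 0, 0, 0]]]'

```text
time_s: 11.05
position: [0.5439, 0.1129, 0.0985]
tool_rot: [[-0.133, 0.991, 0.001], [0.991, 0.133, -0.0], [-0.0, 0.001, -1.0]]
ft_force: [-0.4, 0.6, -0.0]
grip_width: 0.0856
```

jog_arm --plan '[[[0, 0, 0, 0, 0, 0], [0, 0, 0, 0, 0, 0], [0, 0, 0, 0, 0, 0], [0, 0, 0, 0, 0, 0], [0, 0, 0, 0, 0, 0], [0, 0, 0, 0, 0, 0]]]' --grip -1

```text
time_s: 11.65
position: [0.5429, 0.113, 0.0982]
tool_rot: [[-0.134, 0.991, -0.001], [0.991, 0.134, -0.0], [-0.0, -0.001, -1.0]]
ft_force: [-3.3, -0.3, 4.4]
grip_width: 0.012
```

jog_arm --plan '[[[0, -0.02, 0, 0, 0, 0.5], [0, 0, 0.005, 0, 0, 0.9], [0, 0, 0.005, 0, 0, 0.9], [0, 0, 0.005, 0, 0, 0.9], [0, 0, 0.005, 0, 0, 0.9], [0, 0, 0.005, 0, 0, 0.9], [0, 0, 0.005, 0, 0, 0.9], [0, 0, 0.005, 0, 0, 0.9], [0, 0, 0.005, 0, 0, 0.9]]]'

```text
time_s: 12.55
position: [0.5429, 0.1127, 0.0966]
tool_rot: [[0.855, 0.518, 0.0], [0.518, -0.855, -0.001], [0.0, 0.001, -1.0]]
ft_force: [0.0, -0.4, 1.5]
grip_width: 0.0119
```

jog_arm --plan '[[[0, 0, 0.005, 0, 0, 0.9], [0, 0, 0.005, 0, 0, 0.9], [0, 0, 0.005, 0, 0, 0.9], [0, 0, 0.005, 0, 0, 0.9], [0, 0, 0.005, 0, 0, 0.9], [0, 0, 0.005, 0, 0, 0.9], [0, 0, 0.005, 0, 0, 0.9], [0, 0, 0.005, 0, 0, 0.9], [0, 0, 0.005, 0, 0, 0.9], [0, 0, 0.005, 0, 0, 0.9]]]'

```text
time_s: 13.55
position: [0.5426, 0.1125, 0.0945]
tool_rot: [[0.693, -0.721, -0.0], [-0.721, -0.693, -0.001], [0.0, 0.001, -1.0]]
ft_force: [-1.7, -1.7, 1.9]
grip_width: 0.0118
```

jog_arm --plan '[[[0, 0, 0.005, 0, 0, 0.9], [0, 0, 0.005, 0, 0, 0.9], [0, 0, 0.005, 0, 0, 0.9], [0, 0, 0, 0, 0, 0.19], [0, 0, 0, 0, 0, 0], [0, 0, 0, 0, 0, 0]]]'

```text
time_s: 14.15
position: [0.5425, 0.1126, 0.0938]
tool_rot: [[0.333, -0.943, -0.001], [-0.943, -0.333, -0.001], [0.0, 0.001, -1.0]]
ft_force: [-3.0, -4.5, 3.1]
grip_width: 0.0125
```

```bash
python3 - <<'E'
from h import *
s=env.observe(); print(s["q"],s["qvel"],np.degrees(np.arctan2(s["tool_rot"][1,0],s["tool_rot"][0,0])))
E
```

```text
[-5.05422719e-01  3.00618596e+01  8.53629928e+01 -3.78814898e-02
  6.46111685e+01  1.60059021e+02] [-0.10480435 -0.07009728 -0.05887389 -0.05677771 -0.05514915  0.45673673] -70.54818265794272
```

jog_arm --plan '[[[0, 0, 0, 0, 0, 0], [0, 0, 0, 0, 0, 0], [0, 0, -0.3, 0, 0, 0], [0, 0, -0.8, 0, 0, 0], [0, 0, -0.9, 0, 0, 0]]]' --grip 1

```text
time_s: 14.65
position: [0.5424, 0.1131, 0.175]
tool_rot: [[0.331, -0.944, -0.001], [-0.944, -0.331, 0.0], [-0.001, 0.001, -1.0]]
ft_force: [0.0, -0.6, 0.3]
grip_width: 0.083
```

```bash
python3 plan.py .6723 .0498 .18 196.3 34 -1
```

```text
from [0.5424 0.1131 0.175 ] psi -70.7 turn -267.0 q6 160.2 t 14.65
max [0.11 0.11 0.01 0.   0.01 0.92]
[[0.08, -0.07, 0.0, 0.0, 0.0, -0.91], [0.08, -0.07, -0.01, 0.0, 0.0, -0.92], [0.09, -0.05, 0.0, 0.0, 0.0, -0.91], [0.1, -0.04, -0.01, 0.0, 0.0, -0.91], [0.11, -0.02, 0.0, 0.0, 0.0, -0.92], [0.1, -0.01, 0.0, 0.0, 0.0, -0.91], [0.11, 0.0, -0.01, 0.0, 0.0, -0.92], [0.1, 0.02, 0.0, 0.0, 0.0, -0.91], [0.1, 0.03, 0.0, 0.0, 0.0, -0.91], [0.1, 0.05, -0.01, 0.0, 0.0, -0.92]]
[[0.09, 0.06, 0.0, 0.0, 0.0, -0.91], [0.08, 0.07, -0.01, 0.0, 0.0, -0.91], [0.06, 0.08, 0.0, 0.0, 0.0, -0.92], [0.06, 0.09, 0.0, 0.0, 0.0, -0.91], [0.05, 0.1, -0.01, 0.0, 0.0, -0.91], [0.03, 0.1, 0.0, 0.0, 0.0, -0.92], [0.01, 0.1, -0.01, 0.0, 0.0, -0.91], [0.01, 0.11, 0.0, 0.0, 0.0, -0.91], [-0.02, 0.11, 0.0, 0.0, 0.0, -0.92], [-0.02, 0.1, -0.01, 0.0, 0.0, -0.91]]
[[-0.04, 0.1, 0.0, 0.0, 0.0, -0.92], [-0.06, 0.09, 0.0, 0.0, 0.0, -0.91], [-0.06, 0.08, -0.01, 0.0, 0.0, -0.91], [-0.08, 0.08, 0.0, 0.0, 0.0, -0.92], [-0.08, 0.06, -0.01, 0.0, 0.0, -0.91], [-0.1, 0.05, 0.0, 0.0, 0.0, -0.91], [-0.1, 0.04, 0.0, 0.0, 0.0, -0.92], [-0.1, 0.02, -0.01, 0.0, 0.0, -0.91], [-0.1, 0.01, 0.0, 0.0, 0.0, -0.91], [-0.11, -0.01, -0.01, 0.0, 0.0, -0.92]]
[[-0.11, -0.02, 0.0, 0.0, 0.0, -0.91], [-0.1, -0.03, 0.0, 0.0, 0.0, -0.91], [-0.09, -0.05, -0.01, 0.0, 0.0, -0.92], [-0.09, -0.06, 0.0, 0.0, -0.01, -0.91]]
end [0.6723 0.0497 0.18  ] -163.7
```

jog_arm --plan '[[[0.08, -0.07, 0, 0, 0, -0.91], [0.08, -0.07, -0.01, 0, 0, -0.92], [0.09, -0.05, 0, 0, 0, -0.91], [0.1, -0.04, -0.01, 0, 0, -0.91], [0.11, -0.02, 0, 0, 0, -0.92], [0.1, -0.01, 0, 0, 0, -0.91], [0.11, 0, -0.01, 0, 0, -0.92], [0.1, 0.02, 0, 0, 0, -0.91], [0.1, 0.03, 0, 0, 0, -0.91], [0.1, 0.05, -0.01, 0, 0, -0.92]]]'

```text
time_s: 15.65
position: [0.5812, 0.0945, 0.1763]
tool_rot: [[0.99, 0.143, 0.001], [0.143, -0.99, 0.0], [0.001, -0.0, -1.0]]
ft_force: [-0.0, -0.3, -0.1]
grip_width: 0.0857
```

jog_arm --plan '[[[0.09, 0.06, 0, 0, 0, -0.91], [0.08, 0.07, -0.01, 0, 0, -0.91], [0.06, 0.08, 0, 0, 0, -0.92], [0.06, 0.09, 0, 0, 0, -0.91], [0.05, 0.1, -0.01, 0, 0, -0.91], [0.03, 0.1, 0, 0, 0, -0.92], [0.01, 0.1, -0.01, 0, 0, -0.91], [0.01, 0.11, 0, 0, 0, -0.91], [-0.02, 0.11, 0, 0, 0, -0.92], [-0.02, 0.1, -0.01, 0, 0, -0.91]]]'

```text
time_s: 16.65
position: [0.6195, 0.0758, 0.1779]
tool_rot: [[0.058, 0.998, 0.001], [0.998, -0.058, 0.0], [0.0, 0.001, -1.0]]
ft_force: [-0.0, 0.8, -0.4]
grip_width: 0.0853
```

jog_arm --plan '[[[-0.04, 0.1, 0, 0, 0, -0.92], [-0.06, 0.09, 0, 0, 0, -0.91], [-0.06, 0.08, -0.01, 0, 0, -0.91], [-0.08, 0.08, 0, 0, 0, -0.92], [-0.08, 0.06, -0.01, 0, 0, -0.91], [-0.1, 0.05, 0, 0, 0, -0.91], [-0.1, 0.04, 0, 0, 0, -0.92], [-0.1, 0.02, -0.01, 0, 0, -0.91], [-0.1, 0.01, 0, 0, 0, -0.91], [-0.11, -0.01, -0.01, 0, 0, -0.92]]]'

```text
time_s: 17.65
position: [0.6574, 0.057, 0.1795]
tool_rot: [[-0.967, 0.255, 0.001], [0.255, 0.967, 0.0], [-0.001, 0.001, -1.0]]
ft_force: [-1.0, -0.1, 0.7]
grip_width: 0.0853
```

jog_arm --plan '[[[-0.11, -0.02, 0, 0, 0, -0.91], [-0.1, -0.03, 0, 0, 0, -0.91], [-0.09, -0.05, -0.01, 0, 0, -0.92], [-0.09, -0.06, 0, 0, -0.01, -0.91], [0, 0, 0, 0, 0, 0], [0, 0, 0, 0, 0, 0]]]'

```text
time_s: 18.25
position: [0.6725, 0.0496, 0.1795]
tool_rot: [[-0.961, -0.277, 0.002], [-0.277, 0.961, 0.0], [-0.002, -0.0, -1.0]]
ft_force: [-0.3, -0.7, -0.4]
grip_width: 0.0854
```

```bash
python3 - <<'E'
from meas import *
im,d=vision.get_image("top"); cv2.imwrite("pics/t4.png",cv2.resize(im[145:260,190:335,::-1],None,fx=5.2,fy=5.2,interpolation=2))
bars(im,d,(.5762,.0163),np.radians(-25.8),.115)
E
python3 plan.py .6723 .0498 .098 196.3 5
```

```text
A axis [0.6724 0.0498] mid [0.6674 0.0459] ang -162.5 nut 3.171 redang 0.0 n 42/0 len 0.026 z 0.1168
B few 0
C axis [ 0.48   -0.0172] mid [ 0.4812 -0.0185] ang -176.5 nut 0.275 redang -179.5 n 109/24 len 0.068 z 0.1167
D axis [ 0.6097 -0.0799] mid [ 0.6108 -0.0797] ang 108.6 nut 3.152 redang 112.4 n 108/22 len 0.065 z 0.1123
from [0.6725 0.0496 0.1795] psi -163.9 turn -0.2 q6 -111.9 t 18.30
max [0.01 0.01 0.41 0.   0.01 0.01]
[[0.0, 0.0, 0.41, 0.0, 0.0, -0.01], [0.0, 0.0, 0.4, 0.0, 0.0, 0.0], [0.0, 0.0, 0.41, 0.0, 0.0, -0.01], [0.01, 0.0, 0.41, 0.0, 0.0, 0.0], [0.0, 0.01, 0.41, 0.0, 0.01, -0.01]]
end [0.6721 0.0499 0.0979] -163.7
```

View pics/t4.png

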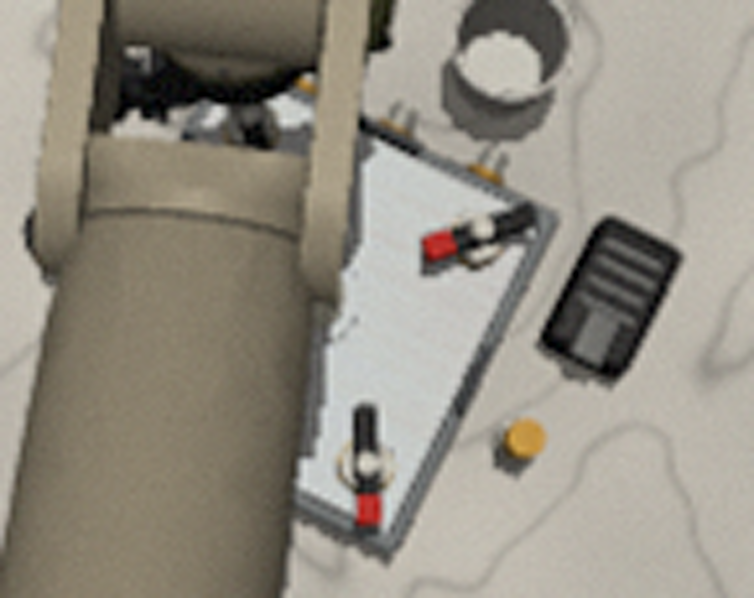

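```bash
python3 - <<'E'
from meas import *
im,d=vision.get_image("scene"); cv2.imwrite("pics/s4.png",cv2.resize(im[150:260,190:330,::-1],None,fx=5,fy=5,interpolation=2))
E
```

```text
(no output)
```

View pics/s4.png

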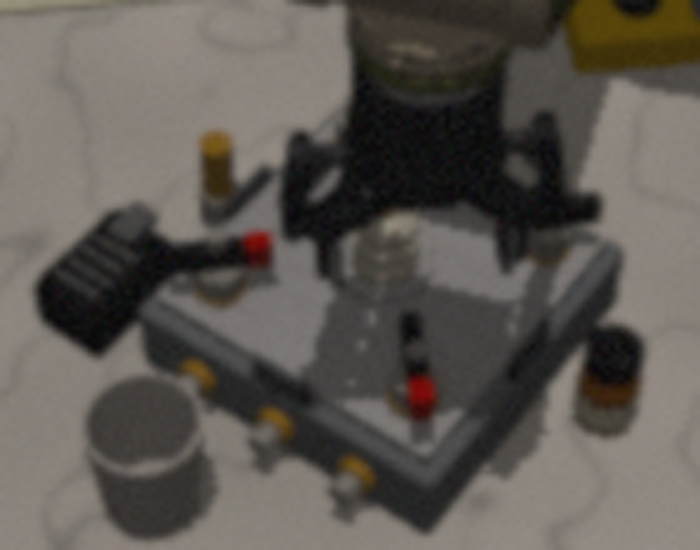

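jog_arm --plan '[[[0.01, 0.01, 0.5, 0, 0.01, -0.02], [0, 0, 0.5, 0, 0, 0], [0, 0, 0.5, 0, 0, 0], [0, 0, 0.3, 0, 0, 0], [0, 0, 0.2, 0, 0, 0], [0, 0, 0.03, 0, 0, 0], [0, 0, 0, 0, 0, 0]]]'

```text
time_s: 19.05
position: [0.6724, 0.0497, 0.0984]
tool_rot: [[-0.959, -0.283, 0.001], [-0.283, 0.959, -0.0], [-0.001, -0.0, -1.0]]
ft_force: [-0.2, 0.6, -0.3]
grip_width: 0.0851
```

jog_arm --plan '[[[0, 0, 0, 0, 0, 0], [0, 0, 0, 0, 0, 0], [0, 0, 0, 0, 0, 0], [0, 0, 0, 0, 0, 0], [0, 0, 0, 0, 0, 0], [0, 0, 0, 0, 0, 0]]]' --grip -1

```text
time_s: 19.65
position: [0.6721, 0.0498, 0.0981]
tool_rot: [[-0.959, -0.283, 0.0], [-0.283, 0.959, 0.0], [-0.0, 0.0, -1.0]]
ft_force: [-0.2, 0.4, 2.1]
grip_width: 0.0119
```

jog_arm --plan '[[[0, 0, 0.003, 0, 0, 0.5], [0, 0, 0.005, 0, 0, 0.9], [0, 0, 0.005, 0, 0, 0.9], [0, 0, 0.005, 0, 0, 0.9], [0, 0, 0.005, 0, 0, 0.9], [0, 0, 0.005, 0, 0, 0.9], [0, 0, 0.005, 0, 0, 0.9], [0, 0, 0.005, 0, 0, 0.9], [0, 0, 0.005, 0, 0, 0.9], [0, 0, 0.005, 0, 0, 0.9]]]'

```text
time_s: 20.65
position: [0.6721, 0.0499, 0.096]
tool_rot: [[-0.533, 0.846, 0.0], [0.846, 0.533, 0.0], [0.0, 0.0, -1.0]]
ft_force: [-0.4, 0.6, 0.7]
grip_width: 0.012
```

jog_arm --plan '[[[0, 0, 0.005, 0, 0, 0.9], [0, 0, 0.005, 0, 0, 0.9], [0, 0, 0.005, 0, 0, 0.9], [0, 0, 0.005, 0, 0, 0.9], [0, 0, 0.005, 0, 0, 0.9], [0, 0, 0.005, 0, 0, 0.9], [0, 0, 0.005, 0, 0, 0.9]]]'

```text
time_s: 21.35
position: [0.6721, 0.0499, 0.0945]
tool_rot: [[0.373, 0.928, 0.0], [0.928, -0.373, 0.0], [0.0, 0.0, -1.0]]
ft_force: [0.5, 0.7, 1.1]
grip_width: 0.0118
```

jog_arm --plan '[[[0, 0, 0.005, 0, 0, 0.9], [0, 0, 0.005, 0, 0, 0.9], [0, 0, 0.005, 0, 0, 0.9], [0, 0, 0.005, 0, 0, 0.9], [0, 0, 0.005, 0, 0, 0.9], [0, 0, 0.005, 0, 0, 0.9], [0, 0, 0, 0, 0, 0.32], [0, 0, 0, 0, 0, 0], [0, 0, 0, 0, 0, 0]]]'

```text
time_s: 22.25
position: [0.6722, 0.0499, 0.0933]
tool_rot: [[0.944, 0.33, 0.0], [0.33, -0.944, 0.0], [0.0, -0.0, -1.0]]
ft_force: [0.5, 2.1, -0.3]
grip_width: 0.0118
```

jog_arm --plan '[[[0, 0, 0, 0, 0, 0], [0, 0, 0, 0, 0, 0], [0, 0, -0.3, 0, 0, 0], [0, 0, -0.8, 0, 0, 0], [0, 0, -0.9, 0, 0, 0]]]' --grip 1

```text
time_s: 22.75
position: [0.6717, 0.0496, 0.1743]
tool_rot: [[0.944, 0.329, -0.002], [0.329, -0.944, -0.0], [-0.002, -0.0, -1.0]]
ft_force: [-0.3, -0.2, 0.8]
grip_width: 0.0827
```

```bash
python3 plan.py .4801 -.0172 .18 183.4 22 -1
```

```text
from [0.6717 0.0496 0.1743] psi 19.2 turn -164.2 q6 65.0 t 22.75
max [0.23 0.23 0.01 0.   0.01 0.87]
[[-0.23, 0.0, -0.01, 0.0, 0.0, -0.87], [-0.23, -0.03, 0.0, 0.0, 0.0, -0.87], [-0.22, -0.06, -0.01, 0.0, 0.0, -0.87], [-0.22, -0.09, 0.0, 0.0, 0.0, -0.86], [-0.2, -0.11, -0.01, 0.0, 0.0, -0.87], [-0.18, -0.14, -0.01, 0.0, 0.0, -0.87], [-0.16, -0.16, 0.0, 0.0, 0.0, -0.87], [-0.14, -0.19, -0.01, 0.0, 0.0, -0.87], [-0.12, -0.2, 0.0, 0.0, 0.0, -0.87], [-0.09, -0.21, -0.01, 0.0, 0.0, -0.86]]
[[-0.06, -0.22, -0.01, 0.0, 0.0, -0.87], [-0.03, -0.23, 0.0, 0.0, 0.0, -0.87], [-0.01, -0.23, -0.01, 0.0, 0.0, -0.87], [0.03, -0.23, -0.01, 0.0, 0.0, -0.87], [0.06, -0.22, 0.0, 0.0, 0.0, -0.87], [0.09, -0.21, -0.01, 0.0, 0.0, -0.86], [0.11, -0.21, 0.0, 0.0, 0.0, -0.87], [0.14, -0.18, -0.01, 0.0, 0.0, -0.87], [0.16, -0.17, -0.01, 0.0, 0.0, -0.87], [0.18, -0.14, 0.0, 0.0, 0.0, -0.87]]
[[0.2, -0.12, -0.01, 0.0, 0.0, -0.87], [0.21, -0.09, 0.0, 0.0, -0.01, -0.86]]
end [ 0.4801 -0.0173  0.1798] -176.6
```

jog_arm --plan '[[[-0.23, 0, -0.01, 0, 0, -0.87], [-0.23, -0.03, 0, 0, 0, -0.87], [-0.22, -0.06, -0.01, 0, 0, -0.87], [-0.22, -0.09, 0, 0, 0, -0.86], [-0.2, -0.11, -0.01, 0, 0, -0.87], [-0.18, -0.14, -0.01, 0, 0, -0.87], [-0.16, -0.16, 0, 0, 0, -0.87], [-0.14, -0.19, -0.01, 0, 0, -0.87], [-0.12, -0.2, 0, 0, 0, -0.87], [-0.09, -0.21, -0.01, 0, 0, -0.86]]]'

```text
time_s: 23.75
position: [0.5847, 0.0191, 0.1767]
tool_rot: [[-0.072, 0.997, 0.001], [0.997, 0.072, -0.0], [-0.001, 0.001, -1.0]]
ft_force: [-0.2, 0.1, -0.3]
grip_width: 0.0855
```

jog_arm --plan '[[[-0.06, -0.22, -0.01, 0, 0, -0.87], [-0.03, -0.23, 0, 0, 0, -0.87], [-0.01, -0.23, -0.01, 0, 0, -0.87], [0.03, -0.23, -0.01, 0, 0, -0.87], [0.06, -0.22, 0, 0, 0, -0.87], [0.09, -0.21, -0.01, 0, 0, -0.86], [0.11, -0.21, 0, 0, 0, -0.87], [0.14, -0.18, -0.01, 0, 0, -0.87], [0.16, -0.17, -0.01, 0, 0, -0.87], [0.18, -0.14, 0, 0, 0, -0.87]]]'

```text
time_s: 24.75
position: [0.4977, -0.0113, 0.1791]
tool_rot: [[-0.981, 0.194, 0.001], [0.194, 0.981, -0.001], [-0.001, -0.0, -1.0]]
ft_force: [-0.3, 0.4, -0.7]
grip_width: 0.0855
```

jog_arm --plan '[[[0.2, -0.12, -0.01, 0, 0, -0.87], [0.21, -0.09, 0, 0, -0.01, -0.86], [0, 0, 0, 0, 0, 0], [0, 0, 0, 0, 0, 0]]]'

```text
time_s: 25.15
position: [0.4809, -0.0173, 0.1792]
tool_rot: [[-0.998, -0.055, 0.003], [-0.055, 0.998, -0.001], [-0.003, -0.001, -1.0]]
ft_force: [0.6, 0.3, 0.0]
grip_width: 0.0854
```

```bash
python3 - <<'E'
from meas import *
im,d=vision.get_image("top"); cv2.imwrite("pics/t5.png",cv2.resize(im[145:260,190:335,::-1],None,fx=5.2,fy=5.2,interpolation=2))
bars(im,d,(.5762,.0163),np.radians(-25.8),.114)
E
python3 plan.py .4801 -.0172 .098 183.4 5
```

```text
A axis [0.6724 0.0498] mid [0.671  0.0475] ang -161.1 nut 3.146 redang -164.7 n 101/25 len 0.066 z 0.1121
B axis [0.5427 0.1125] mid [0.545  0.1087] ang -69.7 nut 3.123 redang -74.7 n 113/25 len 0.066 z 0.1114
C few 0
D axis [ 0.6097 -0.0799] mid [ 0.6104 -0.0793] ang 108.8 nut 3.149 redang 112.4 n 114/25 len 0.065 z 0.1117
from [ 0.4809 -0.0172  0.179 ] psi -176.8 turn -0.2 q6 -109.4 t 25.20
max [0.01 0.   0.41 0.   0.02 0.01]
[[0.01, 0.0, 0.41, 0.0, 0.0, 0.0], [0.0, 0.0, 0.4, 0.0, 0.0, -0.01], [0.01, 0.0, 0.41, 0.0, 0.0, 0.0], [0.0, 0.0, 0.4, 0.0, 0.0, -0.01], [0.01, 0.0, 0.41, 0.0, 0.02, 0.0]]
end [ 0.4799 -0.0173  0.0978] -176.6
```

View pics/t5.png

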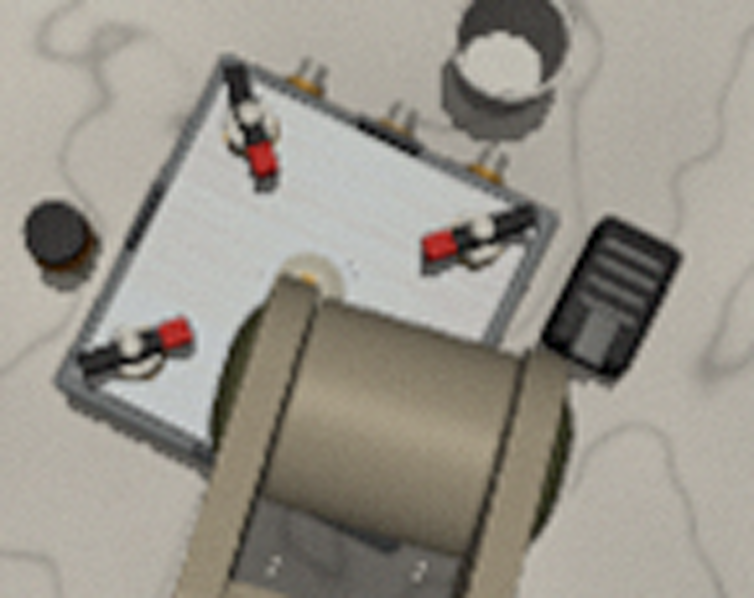

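jog_arm --plan '[[[0.02, 0, 0.5, 0, 0.01, -0.02], [0, 0, 0.5, 0, 0.01, 0], [0, 0, 0.5, 0, 0, 0], [0, 0, 0.3, 0, 0, 0], [0, 0, 0.2, 0, 0, 0], [0, 0, 0.02, 0, 0, 0], [0, 0, 0, 0, 0, 0]]]'

```text
time_s: 25.9
position: [0.48, -0.0173, 0.098]
tool_rot: [[-0.998, -0.061, -0.001], [-0.061, 0.998, -0.0], [0.001, -0.0, -1.0]]
ft_force: [0.5, 0.3, -0.6]
grip_width: 0.0855
```

jog_arm --plan '[[[0, 0, 0, 0, 0, 0], [0, 0, 0, 0, 0, 0], [0, 0, 0, 0, 0, 0], [0, 0, 0, 0, 0, 0], [0, 0, 0, 0, 0, 0], [0, 0, 0, 0, 0, 0]]]' --grip -1

```text
time_s: 26.5
position: [0.4797, -0.0171, 0.0979]
tool_rot: [[-0.998, -0.061, -0.001], [-0.061, 0.998, 0.0], [0.001, 0.0, -1.0]]
ft_force: [-1.2, 2.8, 3.1]
grip_width: 0.012
```

jog_arm --plan '[[[0, 0.01, 0.003, 0, 0, 0.5], [0, 0, 0.005, 0, 0, 0.9], [0, 0, 0.005, 0, 0, 0.9], [0, 0, 0.005, 0, 0, 0.9], [0, 0, 0.005, 0, 0, 0.9], [0, 0, 0.005, 0, 0, 0.9], [0, 0, 0.005, 0, 0, 0.9], [0, 0, 0.005, 0, 0, 0.9], [0, 0, 0.005, 0, 0, 0.9], [0, 0, 0.005, 0, 0, 0.9]]]'

```text
time_s: 27.5
position: [0.4797, -0.0168, 0.0959]
tool_rot: [[-0.331, 0.944, -0.001], [0.944, 0.331, -0.0], [0.0, -0.001, -1.0]]
ft_force: [-0.2, 1.2, 1.5]
grip_width: 0.012
```

jog_arm --plan '[[[0, 0, 0.005, 0, 0, 0.9], [0, 0, 0.005, 0, 0, 0.9], [0, 0, 0.005, 0, 0, 0.9], [0, 0, 0.005, 0, 0, 0.9], [0, 0, 0.005, 0, 0, 0.9], [0, 0, 0.005, 0, 0, 0.9], [0, 0, 0.005, 0, 0, 0.9]]]'

```text
time_s: 28.2
position: [0.4798, -0.0168, 0.0944]
tool_rot: [[0.571, 0.821, -0.001], [0.821, -0.571, -0.0], [-0.001, -0.001, -1.0]]
ft_force: [0.3, 2.1, 0.7]
grip_width: 0.0119
```

jog_arm --plan '[[[0, 0, 0.005, 0, 0, 0.9], [0, 0, 0.005, 0, 0, 0.9], [0, 0, 0.005, 0, 0, 0.9], [0, 0, 0.005, 0, 0, 0.9], [0, 0, 0, 0, 0, 0.62], [0, 0, 0, 0, 0, 0], [0, 0, 0, 0, 0, 0]]]'

```text
time_s: 28.9
position: [0.4798, -0.0168, 0.0936]
tool_rot: [[0.944, 0.331, -0.001], [0.331, -0.944, -0.0], [-0.001, -0.0, -1.0]]
ft_force: [0.9, 2.0, 0.7]
grip_width: 0.0116
```

Release, rise and swing clear for a full look.

jog_arm --plan '[[[0, 0, 0, 0, 0, 0], [0, 0, 0, 0, 0, 0], [0, 0, -0.3, 0, 0, 0], [0, 0, -0.8, 0, 0, 0], [0, 0, -1, 0, 0, 0], [0, 0, -0.8, 0, 0, 0]]]' --grip 1

```text
time_s: 29.5
position: [0.4797, -0.0169, 0.2115]
tool_rot: [[0.944, 0.33, -0.001], [0.33, -0.944, -0.001], [-0.001, 0.0, -1.0]]
ft_force: [0.3, 0.0, 0.8]
grip_width: 0.0854
```

```bash
python3 plan.py .36 -.33 .23 19 12
```

```text
from [ 0.4797 -0.0169  0.2115] psi 19.3 turn 0.3 q6 54.6 t 29.50
max [0.45 0.54 0.04 0.   0.01 0.01]
[[-0.45, 0.53, -0.04, 0.0, 0.0, 0.0], [-0.45, 0.54, -0.04, 0.0, 0.0, 0.01], [-0.45, 0.53, -0.03, 0.0, 0.0, 0.0], [-0.45, 0.54, -0.04, 0.0, 0.0, 0.0], [-0.45, 0.53, -0.04, 0.0, 0.0, 0.0], [-0.45, 0.53, -0.04, 0.0, 0.0, 0.01], [-0.45, 0.54, -0.03, 0.0, 0.0, 0.0], [-0.45, 0.53, -0.04, 0.0, 0.0, 0.0], [-0.45, 0.54, -0.04, 0.0, 0.0, 0.0], [-0.45, 0.53, -0.04, 0.0, 0.0, 0.01]]
[[-0.44, 0.54, -0.04, 0.0, 0.0, 0.0], [-0.45, 0.53, -0.03, 0.0, 0.01, 0.0]]
end [ 0.3601 -0.3298  0.2299] 19.0
```

jog_arm --plan '[[[-0.45, 0.54, -0.04, 0, 0, 0], [-0.45, 0.54, -0.04, 0, 0, 0], [-0.45, 0.54, -0.04, 0, 0, 0], [-0.45, 0.54, -0.04, 0, 0, 0], [-0.45, 0.54, -0.04, 0, 0, 0], [-0.45, 0.54, -0.04, 0, 0, 0], [-0.45, 0.54, -0.04, 0, 0, 0], [-0.45, 0.54, -0.04, 0, 0, 0], [-0.45, 0.54, -0.04, 0, 0, 0], [-0.45, 0.54, -0.04, 0, 0, 0]]]'

```text
time_s: 30.5
position: [0.3801, -0.281, 0.2258]
tool_rot: [[0.944, 0.33, -0.002], [0.33, -0.944, -0.0], [-0.002, -0.0, -1.0]]
ft_force: [0.7, -1.1, 0.5]
grip_width: 0.0853
```

jog_arm --plan '[[[-0.45, 0.54, -0.04, 0, 0, 0], [-0.45, 0.54, -0.04, 0, 0, 0], [0, 0, 0, 0, 0, 0], [0, 0, 0, 0, 0, 0]]]'

```text
time_s: 30.9
position: [0.3608, -0.3326, 0.2288]
tool_rot: [[0.944, 0.329, -0.002], [0.329, -0.944, 0.0], [-0.002, -0.001, -1.0]]
ft_force: [1.1, -0.2, 1.2]
grip_width: 0.0854
```

```bash
python3 - <<'E'
from meas import *
im,d=vision.get_image("top"); cv2.imwrite("pics/t6.png",cv2.resize(im[145:260,190:335,::-1],None,fx=5.2,fy=5.2,interpolation=2))
bars(im,d,(.5762,.0163),np.radians(-25.8),.112)
d0=np.load('top0.npy'); px=np.argwhere(np.ones((384,512)))[:,::-1]
c,s=np.cos(np.radians(-25.8)),np.sin(np.radians(-25.8)); R=np.array([[c,-s],[s,c]])
for D in(d0,d):
    P=deproj_d("top",px,D.ravel()); q=(P[:,:2]-[.5776,.0155])@R
    print([round(float(np.median(P[(abs(q[:,0]-x)<.02)&(abs(q[:,1]-y)<.02)&(P[:,2]<.085)&(P[:,2]>.06),2])),4) for x,y in[(.06,0),(-.06,0),(0,.06),(0,-.06),(.085,.04),(-.085,.04),(-.085,-.04),(.085,-.04)]])
im,d=vision.get_image("scene"); cv2.imwrite("pics/s6.png",cv2.resize(im[100:290,100:440,::-1],None,fx=2.3,fy=2.3,interpolation=2))
E
```

```text
A axis [0.6724 0.0498] mid [0.6717 0.0476] ang -160.8 nut 3.141 redang -164.2 n 102/25 len 0.067 z 0.1122
B axis [0.5427 0.1125] mid [0.545  0.1087] ang -70.2 nut 3.131 redang -75.4 n 114/24 len 0.066 z 0.1116
C axis [ 0.48   -0.0172] mid [ 0.4833 -0.0179] ang 19.4 nut 3.138 redang 23.0 n 110/23 len 0.065 z 0.1125
D axis [ 0.6097 -0.0799] mid [ 0.6108 -0.0797] ang 108.6 nut 3.152 redang 112.4 n 113/25 len 0.066 z 0.1121
[0.0743, 0.074, 0.0742, 0.0744, 0.0743, 0.0733, 0.0738, 0.074]
[0.0697, 0.0699, 0.0694, 0.0699, 0.0698, 0.0694, 0.0692, 0.0696]
```

View pics/t6.png

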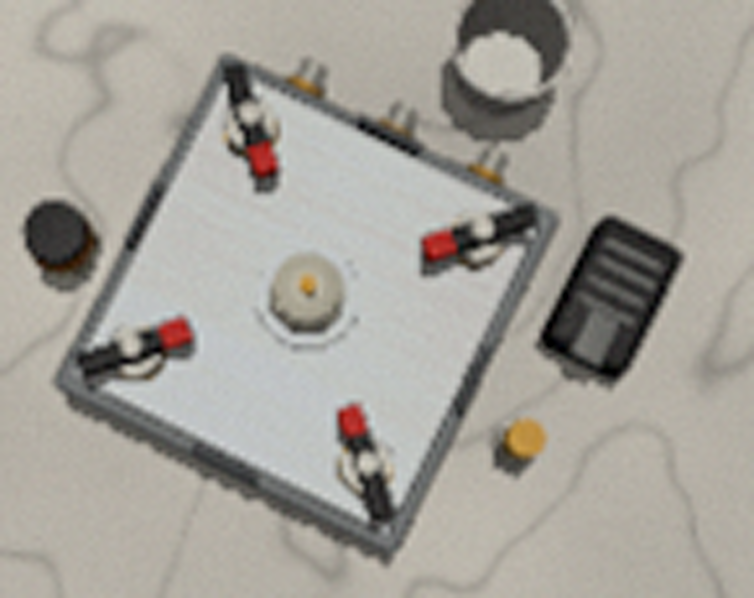

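View pics/s6.png

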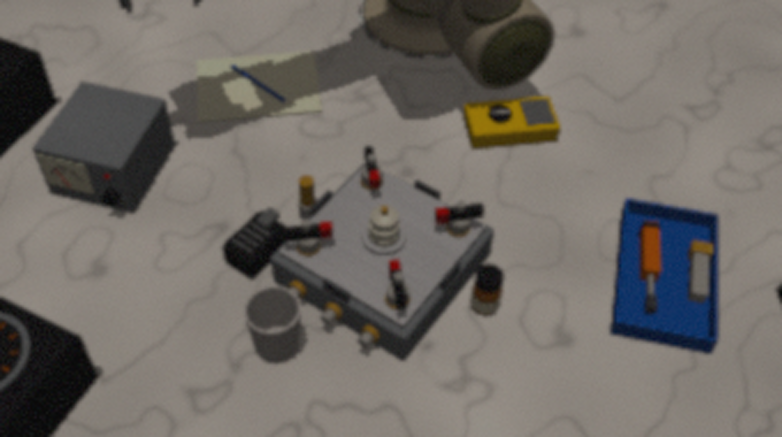

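```bash
python3 - <<'E'
from rig import close_job
print(close_job())
E
```

```text
the job is handed in; nothing more can be done
None
```

I tightened all four nuts clockwise in the cross order D, B, A, C. Each was finished before the next, and I handed the job in at about 31 s. D was released once halfway to re-centre the gripper on its axis, then turned the rest of the way.

**Nut angles:** my last top picture puts A at 3.14, B at 3.13, C at 3.14 and D at 3.15 rad, so every red end points in. B was hidden by the arm when I started A. I relied on the gripper's angle then, and the later pictures confirmed it.

**Cover:** by the depth picture it dropped about 4.5 mm, from about 74 to 69.5 mm at its top face, which puts the underside near 60.5 mm. The eight spots I measured on it agree within about 0.7 mm, so it sits evenly.

**Rest of the scene:** the jar, cup, microphone, adaptor and the tray's contents look unmoved, judged by eye. The largest forces at the tool in the move readings were about 8 N, while turning D. The arm ended clear of everything.

**Disagreement:** the camera-fitted nut positions were about 2–3 mm off from where the gripper felt the nut axes, so I corrected them by the gripper readings.

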